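# Switch the battery-cell sorter to its other chute

### The arm

A 6-joint arm with a two-finger parallel gripper is mounted at the origin on the work surface. World frame = base frame: x ahead of the robot, y to its left, z up, the work surface at z = 0. Lengths are in mm, angles in rad, forces in N, time in s.
With the tool pointing down it reaches from about 325 to 1000 mm from the base axis. Payload 5.1 kg.
Tool frame: the origin (TCP) lies where the fingers leave the gripper's body, on its centre line; the fingertips stand 73 mm ahead of it and the grasp point (between the pads) lies 54 mm ahead of it; y points along the fingers, x is the direction in which the jaws open and shut, and the axes are right-handed (so a half turn about y gives the same grasp; the last joint's range is limited). The gripper opens to 85 mm and grips with 20 to 120 N. Pads are 22 mm wide; open, the fingers measure 114 mm over their backs; the gripper's body (76 mm by 85 mm) begins 54 mm behind the grasp point. The pads swing forward as they close: fully open they stand 13 mm farther back than shut.
Start: joints at [-1.196, 0.124, 1.65, -0, 1.367, -0.083], TCP at [287.252, -583.071, 303.922] pointing down, gripper open.
Joint ranges: [-2.61, 2.61], [-1.02, 2.33], [0.03, 2.71], [-1.35, 4.49], [0.32, 2.68], [-2.91, 2.91]. Speed limits (rad/s): [2.57, 2.57, 3.14, 3.14, 3.14, 3.14].

### API

Orientations are given as a unit quaternion [w, x, y, z].
In Python, from station import env gives the robot as it stands. The module is installed in compiled form; this text tells all that it offers.
- The arm moves only by the tool step_arm, never from a script. Its argument "moves" is one flat list of numbers, 5 for each row, row after row: the shift along the tool's x, y, z in mm, then the turn about the tool's y in degrees, then the closure in counts, from 0 (fully open) to 255 (shut). In form: [x, y, z, turn, hand, x, y, z, turn, hand, ...]. A call has 1 to 12 rows; each row is the pose to reach, as a shift and turn from the pose measured when the call began, along the tool's axes at that moment; what a row does not reach only later rows make up. A row lasts 1/12 s, in which the tool goes at most 41.7 mm and 7.16 degrees, less where a joint would pass 70% of its speed; a pose out of reach is approached as far as the arm can. A call with a gripper value outside its range is refused whole. The fingers move at their own pace and stop on an object; "squeeze" is the grip in N (left out, the last holds). Time passes only in rows, so rows that repeat a pose let the fingers close. It gives the time, the measured TCP pose, the force and the opening at its end, in the units of the state.
- env.get_state(): the state, without advancing time (a new reading comes with each control period).
- env.grab_frame(name): name is "side" or "top"; returns the picture (420x560x3 uint8, red, green, blue); there is no depth.
- env.camera_info(name): a dict with "mtx" (3x3 intrinsics, pixels), "distortion" ([k1, k2, p1, p2, k3] as OpenCV has them; the pictures are not rectified), "world_from_camera" (4x4, takes a point from camera to world coordinates). Camera axes: x right, y up, looking along -z (the intrinsics and any distortion apply to the point x, -y, -z); pixel columns grow to the right and rows downward; lengths in mm; the calibration is good to about 2 mm. A picture is of the moment at which its call begins. camera_info takes no time and is no camera call.
- env.finish_job(): hands the job in, once; it reports no verdict.
Trained networks look in the newest picture that a camera, given by its name, has taken for a name from the list of things; names that differ only in an ending like _2 or _b are one class to them, and where a whole thing is asked for, a point or a joint stands for the part that bears it (a point fixed in the world has none). Each returns a list of dicts, best first, with "score" (0 to 1); they miss things now and then, are a little off and sometimes report something else, mostly with a low value. They report only what shows in the picture. A call takes as long as a camera call. They do not tell look-alikes from the thing itself.
- env.spot_in(label, camera): "point" ([x, y, z] in mm, in world coordinates, good to about 4 mm: the middle of the surface that is visible of it).
- env.cut_out(label, camera): "pixels" (420x560 bool, what is visible of it).
- env.pinpoint(label, camera): "point" ([x, y, z] in mm, in world coordinates, good to about 4 mm: a listed point, or the origin of a listed thing).
The state is a dict: "clock": time; "q": joint angles; "dq": joint speeds; "joint_torque": joint torques, N m; "ee_pos": TCP position; "tool_rot": TCP orientation; "ft_force": force on the tool from outside, world axes, zero at the start; "moment": the same for the moment, N m; "grip_width": opening from 0.0 (shut) to 1.0 (fully open).
Only numpy, scipy, OpenCV 4.12 (cv2) and the standard library are available. Lean on these libraries where they do the work, as an engineer would, in place of code of your own. Each camera call takes 0.05 s, during which the arm holds its last target. There are 200 camera calls.

### The job

Switch the battery-cell sorter over and let the waiting cells go: press down the raised orange pad of the seesaw gate with a fingertip until the gate has rocked right over to its other side, and only then push the red tab of the slide gate fully to the left, so that all four blue cells run out of the magazine and down the chute that was closed off before. Only press and push the pad and the tab: do not touch or lift the cells, leave everything else on the bench where it is, and leave the gate over and the slide open.

Things in the scene. Friction and masses are not known exactly. Their poses are not given: they have to be found in the camera images.
- sorter: Two-way gravity sorter for cells, fixed: grey base 420 mm wide (y), aluminium magazine upright in its middle (front of its frame 52 mm before the origin; magazine 245 mm high, posts 180), a walled chute down to each side. Controls in front of it. Origin: centre of the underside, at bench height, below the magazine. x away from the controls' side, y along the lane to the left chute, z up.
- gate (a joint): Seesaw gate, a rocker plate under the magazine on a shaft along the sorter's x, 86 mm up. Top-heavy (brass weight in front, top at 147 mm): it falls to one of its stops, +-0.38 rad, and stays; starts at either. About 1 N on the raised pad, 25 mm down to level, rocks it over. Positive = left end raised, cells run to the right chute; negative = right end raised, cells run to the left chute.
- pad_left (a point): Centre of the top face of the gate's left orange finger pad (32 x 32 x 8 mm), 155 mm in front of the sorter's origin on a crossbar on the gate's shaft. In the sorter's frame: y +75, z 129 mm with the gate level; y +54, z 154 when raised (gate +0.38); y +86, z 98 when down (gate -0.38). Nothing stands above it.
- pad_right (a point): Centre of the top face of the gate's right orange finger pad, the mirror of the left: in the sorter's frame y -75, z 129 mm with the gate level; y -54, z 154 when raised (gate -0.38); y -86, z 98 when down (gate +0.38).
- slide (a joint): Slide gate, a steel plate that closes the foot of the magazine and carries the waiting cells. 0 (to 0.004) = closed, 0.034 m = fully open, against a stop; it moves along the sorter's +y (left). Takes 2 to 4 N; stays where it is left. The cells drop before it is fully open.
- slide_tab (a point): Middle of the top edge of the slide gate's red upright tab, 97 mm in front of the sorter's origin; tab 26 mm long (sorter x), 6 mm thick (y), 36 mm high, its top 155 mm above the bench. Push its right face to the left to open the slide. At y 0 in the sorter's frame when closed; moves with the slide.
- cell1: Blue 26650 battery cell, 26 mm diameter, 65 mm long, steel ends, lying along the sorter's x; waiting cell number 1 from the bottom of the stack of four in the magazine. Origin at its centre, x along its axis.
- cell2: Blue 26650 battery cell, 26 mm diameter, 65 mm long, steel ends, lying along the sorter's x; waiting cell number 2 from the bottom of the stack of four in the magazine. Origin at its centre, x along its axis.
- cell3: Blue 26650 battery cell, 26 mm diameter, 65 mm long, steel ends, lying along the sorter's x; waiting cell number 3 from the bottom of the stack of four in the magazine. Origin at its centre, x along its axis.
- cell4: Blue 26650 battery cell, 26 mm diameter, 65 mm long, steel ends, lying along the sorter's x; waiting cell number 4 from the bottom of the stack of four in the magazine. Origin at its centre, x along its axis.
- spare_cell: Spare blue cell, 26 x 65 mm, standing on end on the bench; origin at the centre of its foot. Bystander: to be left alone.
- flux_bottle: Small amber flux bottle, 38 mm diameter, 85 mm high; origin at the centre of its foot. Bystander: to be left alone.
- tape_roll: Roll of amber tape, 72 mm across, 19 mm high, lying flat; origin at the centre of its underside. Bystander: to be left alone.
- screwdriver: Screwdriver with orange handle, 190 mm long, lying on the bench; x along it towards the tip. Bystander: to be left alone.
- cell_holder: Black plastic 2 x 2 cell holder, 62 x 62 mm, 13 mm high; origin at the centre of its underside. Bystander: to be left alone.
- multimeter: Yellow multimeter, 165 x 82 x 34 mm, lying on its back; origin at the centre of its underside. Bystander: to be left alone.
Mind the look-alikes: they are no part of the job. What is shaped like the cell4 but green is not meant.

How it is judged (in metres and radians):
On the way, in this order (a step that is already met when the one before it is completed fails the run):
1. the gate has been rocked over to its other stop while the slide is still shut and the cells wait (distance of pad_left from where it was at the start of the episode above 0.055 m and (value of joint gate above 0.34 rad or value of joint gate below -0.34 rad) and z of cell1 in the frame of sorter above 0.128 m and value of joint slide below 0.012 m), for 0.2 s.
2. the slide is pushed fully open with the gate still over (distance of pad_left from where it was at the start of the episode above 0.055 m and value of joint slide above 0.03 m), for 0.2 s.
At the end, for the whole second after the job is handed in: The gate lies over at the stop opposite to the one it started at (within 0.04 rad), the slide is open to at least 30 of its 34 mm, and all four cells lie at rest (under 30 mm/s) between the walls of the chute on the gate's low side, 75 to 190 mm from the middle of the sorter (all of step 2 and ((value of joint gate below -0.34 rad and (y of cell1 in the frame of sorter between 0.075 and 0.19 m and z of cell1 in the frame of sorter between 0.045 and 0.1 m and x of cell1 in the frame of sorter between -0.03 and 0.03 m) and (y of cell2 in the frame of sorter between 0.075 and 0.19 m and z of cell2 in the frame of sorter between 0.045 and 0.1 m and x of cell2 in the frame of sorter between -0.03 and 0.03 m) and (y of cell3 in the frame of sorter between 0.075 and 0.19 m and z of cell3 in the frame of sorter between 0.045 and 0.1 m and x of cell3 in the frame of sorter between -0.03 and 0.03 m) and (y of cell4 in the frame of sorter between 0.075 and 0.19 m and z of cell4 in the frame of sorter between 0.045 and 0.1 m and x of cell4 in the frame of sorter between -0.03 and 0.03 m)) or (value of joint gate above 0.34 rad and (y of cell1 in the frame of sorter between -0.19 and -0.075 m and z of cell1 in the frame of sorter between 0.045 and 0.1 m and x of cell1 in the frame of sorter between -0.03 and 0.03 m) and (y of cell2 in the frame of sorter between -0.19 and -0.075 m and z of cell2 in the frame of sorter between 0.045 and 0.1 m and x of cell2 in the frame of sorter between -0.03 and 0.03 m) and (y of cell3 in the frame of sorter between -0.19 and -0.075 m and z of cell3 in the frame of sorter between 0.045 and 0.1 m and x of cell3 in the frame of sorter between -0.03 and 0.03 m) and (y of cell4 in the frame of sorter between -0.19 and -0.075 m and z of cell4 in the frame of sorter between 0.045 and 0.1 m and x of cell4 in the frame of sorter between -0.03 and 0.03 m))) and linear speed of each of cell1, cell2, cell3, cell4 below 0.03 m/s); the robot touches nothing.
It fails at once if a waiting cell is touched by the robot (contact force between any of the fingers, the arm and cell1 above 0.3 N or contact force between any of the fingers, the arm and cell2 above 0.3 N or contact force between any of the fingers, the arm and cell3 above 0.3 N or contact force between any of the fingers, the arm and cell4 above 0.3 N).
It fails at once if a cell is lifted out (z of any of cell1, cell2, cell3, cell4 in the frame of sorter above 0.235 m).
It fails at once if a bystander is lifted or moved by more than 15 mm (distance of any of spare_cell, flux_bottle, tape_roll, screwdriver, cell_holder, multimeter from where it was at the start of the episode above 0.015 m).
It also fails if it takes over 42 s, if anything falls off the work surface, if the arm or the gripper's body presses on something with over 40 N, if the wrist force passes 120 N, or if a joint passes its speed limit or range.

## Working session

There is one attempt and no reset: what is moved stays moved. The work goes in short steps, Python scripts to look and compute and a tool call to move; the robot and the scene stay as the last step left them, time stands still between calls to the robot, and variables do not carry over. Pictures are saved under pics/ and viewed, on a budget of 10 in all, crops included, one or two more only if the job needs it, and the job is handed in when it is done.

Besides the shell and the picture viewer there is one more tool, called in YAML: its name, and indented under it one key for each argument. step_arm: Moves the arm, as the interface text tells. Its arguments: {"type":"object","properties":{"moves":{"type":"array"},"squeeze":{"type":"number"}},"required":["moves"]}

```bash
mkdir -p pics; python3 - <<'E'
from station import env
import cv2,numpy as np
s=env.get_state();print(s)
for c in("side","top"):
    f=env.grab_frame(c);cv2.imwrite(f"pics/{c}0.png",f[:,:,::-1])
    for l in("sorter","pad_left","pad_right","slide_tab","cell1","cell4","flux_bottle","spare_cell","multimeter"):
        try:
            print(c,l,[(np.round(d["point"]).tolist(),round(d["score"],2)) for d in env.pinpoint(l,c)][:4])
        except Exception as e: print(l,e)
    print(np.round(env.camera_info(c)["world_from_camera"],2).tolist())
print(env.get_state()["clock"])
E
```

```text
{'clock': 0.0, 'q': array([-1.19560072e+00,  1.24532260e-01,  1.65170108e+00,  2.50531830e-05,
        1.36749512e+00, -8.26012179e-02]), 'dq': array([-0.00026174, -0.00050498, -0.00057231,  0.00066332, -0.00067742,
       -0.00012803]), 'joint_torque': array([ 1.01950453e-03, -4.23609817e+01, -3.65455270e+01, -6.00287035e-05,
        6.91868394e-03, -4.14621877e-05]), 'ee_pos': array([ 287.08855654, -582.64400365,  302.61927541]), 'tool_rot': array([ 0.60086695, -0.59995221,  0.37410829, -0.37290647]), 'ft_force': array([-1.32542458,  0.72294917, -0.12171173]), 'moment': array([0.03088665, 0.06560093, 0.00428029]), 'grip_width': 1.0037104754073938}
side sorter [([680.0, -24.0, 3.0], 0.76)]
side pad_left [([520.0, 11.0, 151.0], 0.79), ([593.0, -197.0, 0.0], 0.24)]
side pad_right [([537.0, -119.0, 92.0], 0.88), ([680.0, -26.0, 0.0], 0.42), ([592.0, -195.0, 0.0], 0.16)]
side slide_tab [([586.0, -29.0, 158.0], 0.53)]
side cell1 [([734.0, 263.0, 11.0], 0.76), ([442.0, 80.0, 13.0], 0.55), ([373.0, 277.0, -2.0], 0.49)]
side cell4 [([734.0, 263.0, 11.0], 0.76), ([442.0, 80.0, 13.0], 0.55), 
[... 270 characters left out ...]
0, 1.0]]
top sorter [([685.0, -22.0, -2.0], 0.77)]
top pad_left [([521.0, 12.0, 153.0], 0.89)]
top pad_right [([536.0, -126.0, 97.0], 0.87)]
top slide_tab [([585.0, -29.0, 160.0], 0.49)]
top cell1 [([683.0, -23.0, 215.0], 0.76), ([732.0, 263.0, 16.0], 0.64), ([445.0, 80.0, 10.0], 0.61), ([684.0, -21.0, 187.0], 0.39)]
top cell4 [([683.0, -23.0, 215.0], 0.76), ([732.0, 263.0, 16.0], 0.64), ([445.0, 80.0, 10.0], 0.61), ([684.0, -21.0, 187.0], 0.39)]
top flux_bottle [([594.0, -200.0, -4.0], 0.75)]
top spare_cell [([541.0, 119.0, 3.0], 0.5)]
top multimeter [([365.0, -440.0, 3.0], 0.85)]
[[0.06, 0.98, -0.2, 274.02], [-1.0, 0.06, -0.02, -20.05], [-0.0, 0.2, 0.98, 1315.76], [0.0, 0.0, 0.0, 1.0]]
1.0
```

View pics/side0.png

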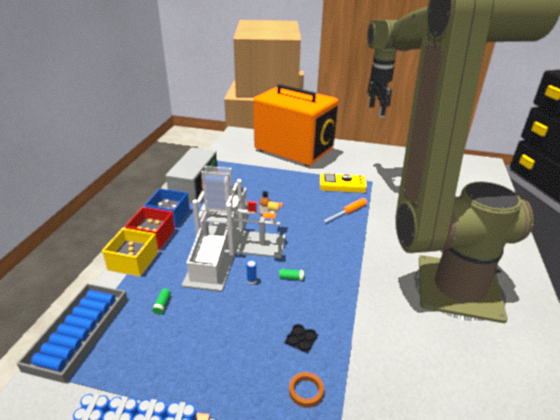

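View pics/top0.png

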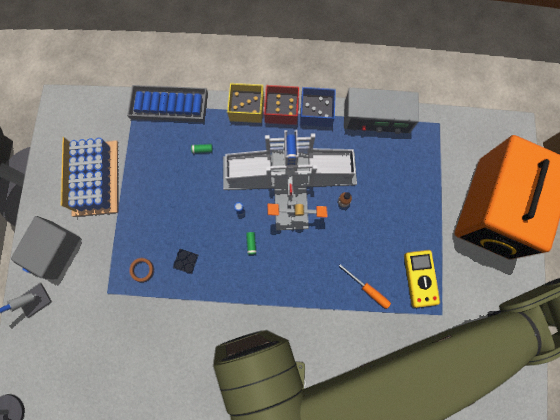

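```bash
cat > h.py <<'E'
import numpy as np
from station import env
from scipy.spatial.transform import Rotation as R
# sorter yaw from pads (left-right), front distances
pl=np.array([520.5,11.5]);pr=np.array([536.5,-122.5]);o=np.array([682.5,-23]);tab=np.array([585.5,-29])
def fit(v):
    c,s=np.cos(v[2]),np.sin(v[2]);M=np.array([[c,-s],[s,c]])
    f=lambda p:M@p+v[:2]
    return np.concatenate([f([-155,54])-pl,f([-155,-86])-pr,f([-97,0])-tab,f([0,0])-o])
from scipy.optimize import least_squares
r=least_squares(fit,[682,-23,0.]);V=r.x
def S2W(p):
    c,s=np.cos(V[2]),np.sin(V[2]);return np.array([V[0]+c*p[0]-s*p[1],V[1]+s*p[0]+c*p[1],p[2]])
def rel(t):
    s=env.get_state();q=s["tool_rot"];Rm=R.from_quat([q[1],q[2],q[3],q[0]]).as_matrix()
    return Rm,Rm.T@(np.asarray(t)-s["ee_pos"]),s
E
python3 - <<'E'
from h import *
print(V,np.round(r.fun,1))
Rm,d,s=rel([0,0,0]);print(np.round(Rm,3))
print("pad",S2W([-155,54,154]),"tab",S2W([-97,0,155]))
E
```

```text
[ 6.81494993e+02 -2.15665749e+01  1.10616795e-01] [ 1.   3.5  0.4 -1.7 -0.4 -3.3 -1.   1.4]
[[ 0.442 -0.     0.897]
 [-0.897 -0.     0.442]
 [ 0.    -1.    -0.   ]]
pad [521.48118994  14.99272907 154.        ] tab [585.08783817 -32.27453552 155.        ]
```

The side view shows the left orange pad (~273,205) above the right (~269,215) and the red tab at ~(253,206). In the top view they are at (273,210), (322,211) and (291,187). The networks' heights agree (151/153 against 92/97), so the left pad is the raised one.

Look-alikes:
- **For the pad:** the screwdriver handle (376,295) and the orange box (515,190).
- **For the tab:** the red bin (283,102).
- **For the cells:** green cells at (202,148) and (252,243), and tray cells at (168,102).

I choose the pad and tab on the sorter and check them in one close crop.

```bash
python3 - <<'E'
from h import *
import cv2
a=cv2.imread("pics/top0.png")[120:240,215:365];b=cv2.imread("pics/side0.png")[155:295,170:300]
a=cv2.resize(a,(420,336),interpolation=cv2.INTER_CUBIC);b=cv2.resize(b,(370,398),interpolation=cv2.INTER_CUBIC)
o=np.zeros((400,800,3),np.uint8);o[:336,:420]=a;o[:398,425:795]=b
cv2.imwrite("pics/crop.png",o)
# target tip above pad, y=60, tip z 200 -> TCP z 273
t=S2W([-155,60,0]);t[2]=273
Rm,d,s=rel(t);print(np.round(d,1),s["ee_pos"],"turn deg",np.degrees(np.arctan2(Rm[1,0],Rm[0,0]))-(np.degrees(V[2])-90))
E
```

```text
[-438.6   30.9  476.5] [ 287.25932756 -583.0754358   303.92909767] turn deg 19.89451757000235
```

View pics/crop.png

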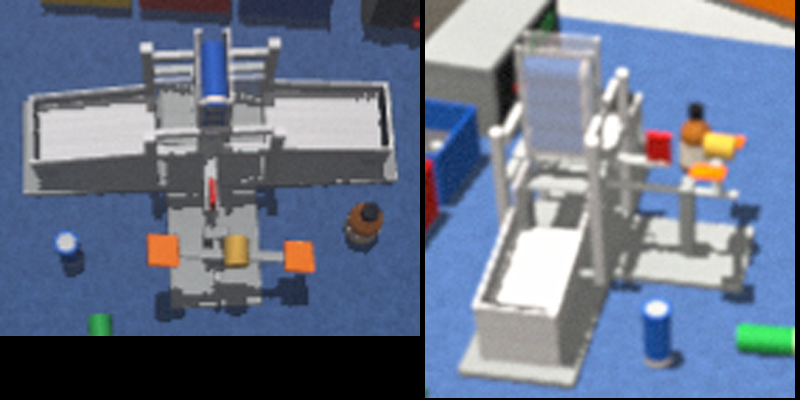

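The crop shows the brass weight leaning right (235,250). The left pad at (163,250) is the raised one, the tab is at (212,190), and nothing stands above either. I'll move above the left pad with the fingers shut.

step_arm:
  moves: [-27,0,30,2,255,-55,0,60,4,255,-82,0,89,6,255,-110,0,119,8,255,-137,0,149,10,255,-164,0,179,12,255,-192,0,208,14,255,-219,0,238,16,255,-247,0,268,18,255,-274,0,298,20,255,-302,0,328,20,255,-329,0,358,20,255]
  squeeze: 20

```text
clock: 2.0
ee_pos: [463.2, -127.7, 304.3]
tool_rot: [0.527, -0.526, 0.472, -0.473]
ft_force: [0.4, -1.0, -0.6]
grip_width: 0.003
```

```bash
cat > rel.py <<'E'
from h import *
import sys
p=list(map(float,sys.argv[1:4]));t=S2W([p[0],p[1],0]);t[2]=p[2]+73
Rm,d,s=rel(t);print("move",np.round(d,1),"tcp",s["ee_pos"].round(1),"t",s["clock"],"F",s["ft_force"].round(1),"grip",s["grip_width"])
w=s["ee_pos"]-[V[0],V[1],73];c,n=np.cos(V[2]),np.sin(V[2])
print("tip in sorter",np.round([c*w[0]+n*w[1],-n*w[0]+c*w[1],w[2]],1),"turn",round(np.degrees(np.arctan2(Rm[1,0],Rm[0,0]))-(np.degrees(V[2])-90),2),"down",Rm[:,1].round(3))
E
python3 rel.py -155 60 190
```

```text
move [-141.6   41.3   73.4] tcp [ 463.2 -127.7  304.3] t 2.0 F [ 0.4 -1.  -0.6] grip 0.002864101537794089
tip in sorter [-228.7  -81.4  231.3] turn -0.12 down [ 0.001 -0.    -1.   ]
```

step_arm:
  moves: [-28,5,15,0,255,-56,12,30,0,255,-85,20,44,0,255,-113,30,59,0,255,-142,41,73,0,255,-142,41,73,0,255,-142,41,73,0,255]

```text
clock: 2.58
ee_pos: [520.2, 22.7, 262.5]
tool_rot: [-0.527, 0.527, -0.471, 0.471]
ft_force: [-0.7, -1.8, -0.6]
grip_width: 0.002
```

```bash
python3 rel.py -155 62 160; python3 - <<'E'
from station import env
import cv2,numpy as np
f={c:env.grab_frame(c) for c in("side","top")}
a=cv2.resize(f["top"][120:240,215:365,::-1],(400,320),interpolation=cv2.INTER_CUBIC);b=cv2.resize(f["side"][155:295,170:300,::-1],(390,420),interpolation=cv2.INTER_CUBIC)
o=np.zeros((420,800,3),np.uint8);o[:320,:400]=a;o[:,405:795]=b;cv2.imwrite("pics/c1.png",o)
for c in f:
  for l in("sorter","pad_left","pad_right","slide_tab"): print(c,l,[(np.round(d["point"]).tolist(),round(d["score"],2)) for d in env.pinpoint(l,c)][:2])
E
```

```text
move [-0.2 29.5  0.4] tcp [520.2  22.7 262.5] t 2.5833 F [-0.7 -1.8 -0.6] grip 0.0021064476710799195
tip in sorter [-155.4   61.8  189.5] turn 0.06 down [-0.001 -0.001 -1.   ]
side sorter [([682.0, -25.0, -1.0], 0.67), ([592.0, -196.0, -2.0], 0.67)]
side pad_left [([521.0, 14.0, 151.0], 0.82)]
side pad_right [([534.0, -123.0, 95.0], 0.96)]
side slide_tab [([585.0, -30.0, 162.0], 0.73), ([367.0, -437.0, -3.0], 0.34)]
top sorter [([685.0, -22.0, -3.0], 0.7)]
top pad_left [([524.0, 12.0, 157.0], 0.81)]
top pad_right [([538.0, -124.0, 98.0], 0.73)]
top slide_tab []
```

View pics/c1.png

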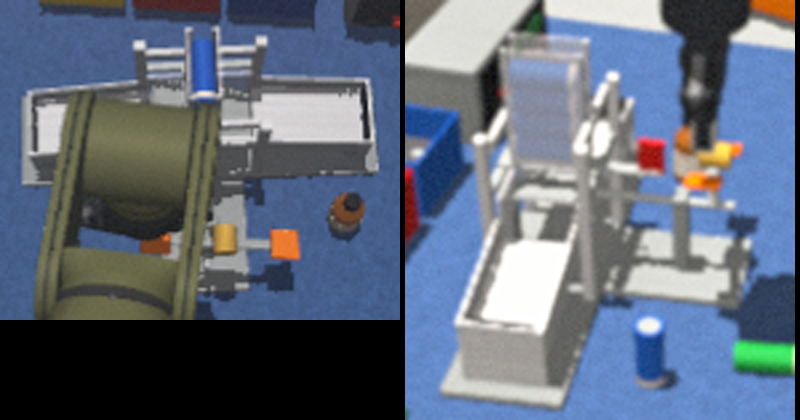

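The picture shows the fingertip (~705,140) hanging just above the left pad (~700,182). I'll press now.

step_arm:
  moves: [0,15,0,0,255,0,27,0,0,255,0,33,0,0,255,0,38,0,0,255,-1,43,0,0,255,-2,48,0,0,255,-4,53,0,0,255,-6,58,0,0,255,-8,63,0,0,255,-9,68,0,0,255,-10,72,0,0,255,-10,74,0,0,255]

```text
clock: 4.08
ee_pos: [519.1, 30.9, 188.6]
tool_rot: [-0.526, 0.526, -0.472, 0.473]
ft_force: [-0.1, -0.2, 0.1]
grip_width: 0.005
```

step_arm:
  moves: [0,0,0,0,255,0,-15,0,0,255,0,-40,0,0,255,0,-80,0,0,255,0,-110,0,0,255,0,-110,0,0,255]

```text
clock: 4.58
ee_pos: [522.0, 30.7, 307.4]
tool_rot: [0.529, -0.523, 0.468, -0.476]
ft_force: [1.3, -0.5, 1.1]
grip_width: 0.005
```

```bash
python3 - <<'E'
from station import env
import cv2,numpy as np
f={c:env.grab_frame(c) for c in("side","top")}
a=cv2.resize(f["top"][120:240,215:365,::-1],(400,320),interpolation=cv2.INTER_CUBIC);b=cv2.resize(f["side"][155:295,170:300,::-1],(390,420),interpolation=cv2.INTER_CUBIC)
o=np.zeros((420,800,3),np.uint8);o[:320,:400]=a;o[:,405:795]=b;cv2.imwrite("pics/c2.png",o)
for c in f:
  for l in("pad_left","pad_right","slide_tab"): print(c,l,[(np.round(d["point"]).tolist(),round(d["score"],2)) for d in env.pinpoint(l,c)][:2])
E
python3 rel.py -108 -38 220
```

```text
side pad_left [([517.0, 42.0, 93.0], 0.7)]
side pad_right [([532.0, -90.0, 154.0], 0.94)]
side slide_tab [([588.0, -30.0, 157.0], 0.51)]
top pad_left [([520.0, 43.0, 99.0], 0.92)]
top pad_right [([535.0, -94.0, 152.0], 0.65)]
top slide_tab []
move [108.1   3.8  48.6] tcp [518.4  30.9 296.9] t 4.9833 F [-0.  -0.6  0.8] grip -0.002121146871504983
tip in sorter [-156.3   70.2  223.9] turn -0.16 down [-0.003 -0.    -1.   ]
```

View pics/c2.png

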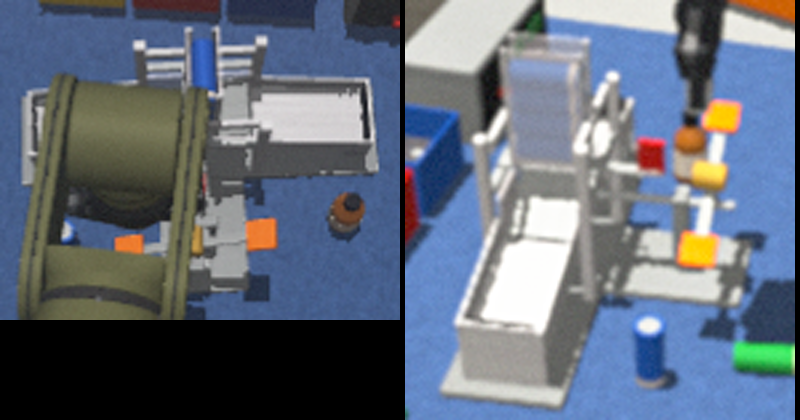

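The gate has rocked over: the left pad is down at (698,248) and the right pad is up at (722,115), matching z 95 and 153. The tab is still closed. Next I'll go to the right side of the tab, staying high and then coming down.

step_arm:
  moves: [27,0,12,0,255,54,0,24,0,255,81,0,36,0,255,108,0,48,0,255,108,4,48,0,255,108,4,48,0,255,108,4,48,0,255]

```text
clock: 5.57
ee_pos: [577.2, -71.0, 291.5]
tool_rot: [-0.525, 0.527, -0.474, 0.471]
ft_force: [-0.5, -0.6, -0.7]
grip_width: 0.004
```

```bash
python3 rel.py -108 -38 138
```

```text
move [ 0.5 80.5  1.5] tcp [577.2 -71.  291.5] t 5.5667 F [-0.5 -0.6 -0.7] grip 0.003545647457810734
tip in sorter [-109.1  -37.6  218.5] turn -0.18 down [-0.005  0.001 -1.   ]
```

step_arm:
  moves: [0,20,1,0,255,0,40,1,0,255,0,60,1,0,255,0,72,1,0,255,0,80,1,0,255,0,80,1,0,255,0,80,1,0,255]

```text
clock: 6.15
ee_pos: [577.8, -70.5, 211.8]
tool_rot: [-0.525, 0.527, -0.474, 0.471]
ft_force: [-0.0, 0.0, -0.4]
grip_width: 0.0
```

```bash
python3 rel.py -108 17 138;  python3 - <<'E'
from station import env
import cv2,numpy as np
f={c:env.grab_frame(c) for c in("side","top")}
a=cv2.resize(f["top"][120:240,215:365,::-1],(400,320),interpolation=cv2.INTER_CUBIC);b=cv2.resize(f["side"][155:295,170:300,::-1],(390,420),interpolation=cv2.INTER_CUBIC)
o=np.zeros((420,800,3),np.uint8);o[:320,:400]=a;o[:,405:795]=b;cv2.imwrite("pics/c3.png",o)
E
```

```text
move [-54.1   0.8   0.3] tcp [577.8 -70.5 211.8] t 6.15 F [-0.   0.  -0.4] grip 0.00013745470746337888
tip in sorter [-108.4  -37.1  138.8] turn -0.15 down [-0.005  0.001 -1.   ]
```

View pics/c3.png

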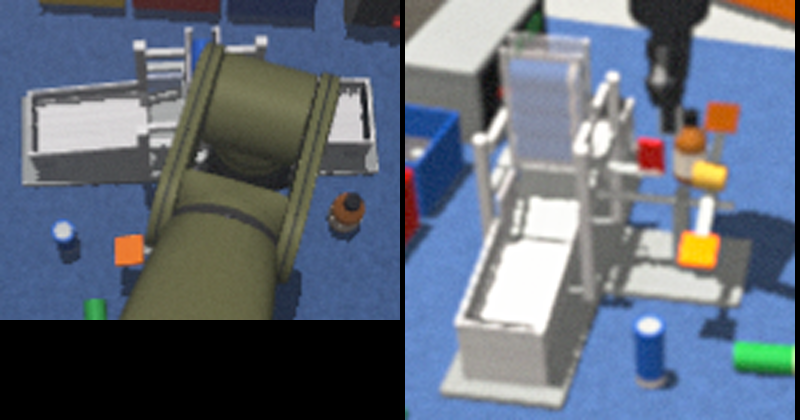

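The fingertip (670,130) is behind the tab (650,155) on its right side, and the bottle and the raised right pad are clear. I'll push left gently.

step_arm:
  moves: [-6,3,3,0,255,-12,3,3,0,255,-18,3,3,0,255,-23,3,3,0,255,-27,3,3,0,255,-31,3,3,0,255,-35,3,3,0,255]

```text
clock: 6.83
ee_pos: [578.0, -35.7, 210.4]
tool_rot: [-0.526, 0.527, -0.472, 0.472]
ft_force: [0.0, -2.8, 0.2]
grip_width: 0.001
```

```bash
python3 rel.py -105 17 136;  python3 - <<'E'
from station import env
import numpy as np
env.grab_frame("side")
for l in("pad_left","slide_tab"): print(l,[(np.round(d["point"]).tolist(),round(d["score"],2)) for d in env.pinpoint(l,"side")][:2])
E
```

```text
move [-19.7   1.4  -0.6] tcp [578.  -35.7 210.4] t 6.8333 F [ 0.  -2.8  0.2] grip 0.0006061238052356329
tip in sorter [-104.5   -2.7  137.4] turn -0.16 down [-0.002 -0.001 -1.   ]
pad_left [([519.0, 45.0, 92.0], 0.84), ([335.0, -264.0, 1.0], 0.49)]
slide_tab [([583.0, -20.0, 160.0], 0.49)]
```

The force is 2.8 N and the slide has moved about 10 mm. I'll keep pushing.

step_arm:
  moves: [-4,0,0,0,255,-8,0,0,0,255,-12,0,0,0,255,-15,0,0,0,255,-18,0,0,0,255,-19,0,0,0,255]

```text
clock: 7.48
ee_pos: [575.6, -16.4, 210.1]
tool_rot: [-0.526, 0.527, -0.473, 0.472]
ft_force: [0.4, -5.2, -0.6]
grip_width: -0.001
```

```bash
python3 rel.py -105 22 136;  python3 - <<'E'
from station import env
import numpy as np
env.grab_frame("side")
for l in("pad_left","slide_tab"): print(l,[(np.round(d["point"]).tolist(),round(d["score"],2)) for d in env.pinpoint(l,"side")][:2])
E
```

```text
move [-5.2  1.1 -0.4] tcp [575.6 -16.4 210.1] t 7.4833 F [ 0.4 -5.2 -0.6] grip -0.0014042424696140007
tip in sorter [-104.7   16.8  137.1] turn -0.12 down [-0.003 -0.001 -1.   ]
pad_left [([519.0, 46.0, 93.0], 0.84)]
slide_tab [([583.0, 3.0, 159.0], 0.56)]
```

step_arm:
  moves: [-1,0,0,0,255,-2,0,0,0,255,-3,0,0,0,255,-3,0,0,0,255]

```text
clock: 7.97
ee_pos: [575.6, -15.8, 210.2]
tool_rot: [-0.524, 0.528, -0.472, 0.473]
ft_force: [0.6, -10.9, -1.3]
grip_width: 0.003
```

The force rises to 11 N with no more travel, so the slide is at its stop. I'll back off to the right, then go up and away.

step_arm:
  moves: [4,0,0,0,255,10,0,-1,0,255,16,0,-3,0,255,16,-25,-3,0,255,16,-60,-3,0,255,16,-100,-3,0,255,16,-130,-10,0,255,30,-130,-45,0,255,60,-130,-80,0,255,90,-130,-110,0,255,120,-130,-130,0,255,120,-130,-130,0,255]

```text
clock: 8.97
ee_pos: [456.6, -152.6, 341.4]
tool_rot: [-0.522, 0.527, -0.473, 0.475]
ft_force: [-1.2, 0.8, -0.1]
grip_width: 0.003
```

```bash
python3 - <<'E'
from station import env
import cv2,numpy as np
f={c:env.grab_frame(c) for c in("side","top")}
a=cv2.resize(f["top"][120:240,215:365,::-1],(400,320),interpolation=cv2.INTER_CUBIC);b=cv2.resize(f["side"][155:295,170:300,::-1],(390,420),interpolation=cv2.INTER_CUBIC)
o=np.zeros((420,800,3),np.uint8);o[:320,:400]=a;o[:,405:795]=b;cv2.imwrite("pics/c4.png",o)
for c in f:
  for l in("pad_left","slide_tab","cell1","flux_bottle","spare_cell"): print(c,l,[(np.round(d["point"]).tolist(),round(d["score"],2)) for d in env.pinpoint(l,c)][:6])
print(env.get_state()["clock"],env.get_state()["ft_force"])
E
```

```text
side pad_left [([518.0, 41.0, 94.0], 0.94), ([670.0, 100.0, 69.0], 0.69), ([665.0, 150.0, 58.0], 0.31)]
side slide_tab [([579.0, 0.0, 157.0], 0.6)]
side cell1 [([666.0, 124.0, 70.0], 0.71), ([670.0, 103.0, 68.0], 0.64), ([546.0, 121.0, 1.0], 0.56), ([674.0, 81.0, 77.0], 0.53), ([733.0, 260.0, 10.0], 0.49), ([439.0, 80.0, 14.0], 0.49)]
side flux_bottle [([592.0, -196.0, 1.0], 0.76)]
side spare_cell [([544.0, 118.0, 3.0], 0.73), ([582.0, 2.0, 160.0], 0.61)]
top pad_left [([520.0, 44.0, 101.0], 0.74), ([541.0, 121.0, 3.0], 0.41)]
top slide_tab [([583.0, 1.0, 162.0], 0.78)]
top cell1 [([662.0, 153.0, 62.0], 0.72), ([670.0, 102.0, 67.0], 0.72), ([663.0, 129.0, 64.0], 0.66), ([734.0, 264.0, 14.0], 0.66), ([448.0, 81.0, 9.0], 0.52), ([673.0, 77.0, 77.0], 0.5)]
top flux_bottle []
top spare_cell [([543.0, 121.0, 1.0], 0.55)]
9.5667 [-0.74845102  0.36836313  0.46916043]
```

View pics/c4.png

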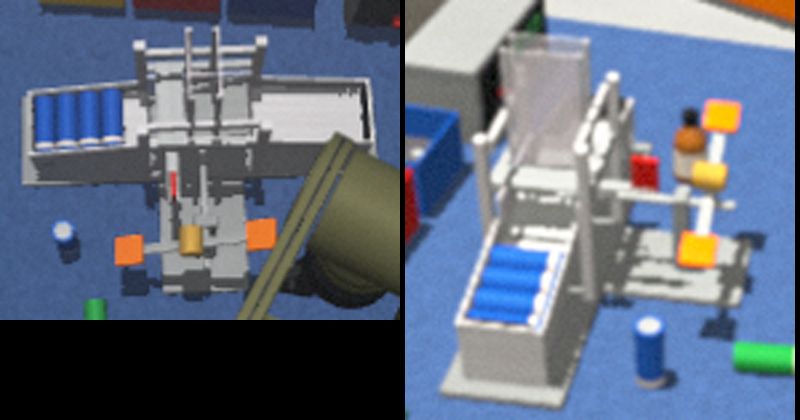

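All four blue cells lie in the left chute (top view, x 43–112, y ~118). The gate is over, the tab is open at (173,185), and the robot is clear. I'll hand the job in.

```bash
python3 -c "
from station import env
print(env.finish_job(), env.get_state()['clock'])"
```

```text
the job is handed in; nothing more can be done
the job is handed in; nothing more can be done
```

The job is done and handed in at about 9.6 s of the 42 s allowed; the hand-in itself gives no verdict. I pressed the raised left pad until the gate rocked over, then pushed the red tab left until it met its stop. The push force rose to 11 N with no more travel.

- **Gate:** it stays over, with the left pad down at about z 95–100 mm.
- **Slide:** the tab sits about 30–34 mm to the left of closed by the networks' estimate, which is good to about 4 mm. The stop contact is the firmer evidence that it is fully open.
- **Cells:** all four blue cells lie side by side in the left chute, about 100–175 mm from the middle and 62–77 mm high. I saw this in one look from each camera and did not measure their speed.
- **Bystanders:** the spare cell reads as unmoved in both cameras. The flux bottle does in the side view, but the last top view missed it. I did not re-check the other four, but the tool's moves kept well above the bench.
- **Disagreements:** the networks sometimes gave false extra hits, such as "pad_left" on cells in the chute. I discarded these by checking the picture.

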